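# Change the bench supply over to the generator and lock out the mains

## Robot

A 6-joint arm with a two-finger parallel gripper is mounted at the origin on a cart in front of the work surface, level with it; the furniture and walls round the work are solid. World frame = base frame: x ahead of the robot, y to its left, z up, the work surface at z = 0. Lengths are in m, angles in degrees, forces in N, time in s.
With the tool pointing down it reaches from about 0.25 to 0.725 m from the base axis. Payload 9.7 kg.
Tool frame: the origin (TCP) lies at the very end of the fingers, on their centre line; the grasp point (between the pads) lies 19 mm behind it; y points along the fingers, x is the direction in which the jaws open and shut, and the axes are right-handed (so a half turn about y gives the same grasp; the last joint's range is limited). The gripper opens to 85 mm and grips with 20 to 120 N. Pads are 22 mm wide; open, the fingers measure 114 mm over their backs; the gripper's body (76 mm by 85 mm) begins 54 mm behind the grasp point. The pads swing forward as they close: fully open they stand 13 mm farther back than shut.
Start: joints at [0, 4.979, 10.078, 95.1, 0, 90], TCP at [0.55, -0, 0.231] pointing down, gripper open.
Joint ranges: [-179.16, 179.16], [-48.56, 103.87], [-65.8, 70.77], [-126.05, 130.52], [-82.76, 87.17], [-180, 180]. Speed limits (degrees/s): [127.2, 127.2, 147.25, 180, 180, 180].

## Interface

Orientations are given as [roll, pitch, yaw] about the fixed x, y, z axes, in that order (R = Rz(yaw) Ry(pitch) Rx(roll)).
In Python, from workcell import bot gives the robot as it stands.
- The arm moves only by the shell command python3 -m jog 'ROWS' [FORCE]. ROWS is JSON, a list of rows, each a list of 7 numbers: the closure, from 0 (fully open) to 1 (shut), then the shift along the world's x, y, z in units of 25 mm (1.0 is 25 mm), then the turn, a rotation vector about the world's x, y, z in units of 5 degrees (1.0 is 5 degrees). A call has 1 to 5 rows; each row is the pose to reach, as a shift and turn from the pose commanded when the call began; what a row does not reach only later rows make up. A row lasts 1/10 s, in which the tool goes at most 50 mm and 8.59 degrees, less where a joint would pass 70% of its speed; a pose out of reach is approached as far as the arm can. A call with a gripper value outside its range is refused whole. The fingers move at their own pace and stop on an object; FORCE is the grip in N (left out, the last holds). Time passes only in rows, so rows that repeat a pose let the fingers close. It gives the time, the measured TCP pose, the force and the opening at its end, in the units of the state.
- bot.get_obs(): the state, without advancing time (a new reading comes with each control period).
- bot.camera(name): name is "scene" or "side" or "wrist"; returns (picture, depth): 400x640x3 uint8, red, green, blue; 400x640 float32, m along the optical axis (not along the pixel's ray), 0 where there is no reading.
- bot.camera_model(name): a dict with "fx", "fy", "cx", "cy" (pixels), "rvec" (rotation vector, rad) and "tvec" (3), from world to camera coordinates, as OpenCV has them; the wrist camera has in their place "tool_from_camera" (4x4, takes a point from camera to tool coordinates, whose origin is the TCP and whose axes are the tool frame's). Camera axes: x right, y down, z forward; pixel columns grow to the right and rows downward; lengths in m; the calibration is good to about 2 mm. The wrist camera is an equidistant fisheye: a pixel r from the principal point sees the ray r / f radians off the axis. A picture is of the moment at which its call begins: read the wrist's pose just before it. camera_model takes no time and is no camera call.
- bot.job_done(): hands the job in, once; it reports no verdict.
Trained networks look in the newest picture that a camera, given by its name, has taken for a name from the list of things; names that differ only in an ending like _2 or _b are one class to them, and where a whole thing is asked for, a point or a joint stands for the part that bears it (a point fixed in the world has none). Each returns a list of dicts, best first, with "conf" (0 to 1); they miss things now and then, are a little off and sometimes report something else, mostly with a low value. They report only what shows in the picture. A call takes as long as a camera call. They do not tell look-alikes from the thing itself.
- bot.regions_of(camera, label): "pixels" (400x640 bool, what is visible of it) and "point" ([row, column] in pixels, amid what is visible of it).
The state is a dict: "time": time; "q": joint angles; "qd": joint speeds; "joint_efforts": joint torques, N m; "ee_pos": TCP position; "tcp_rot": TCP orientation; "wrist_force": force on the tool from outside, world axes, zero at the start; "torque": the same for the moment, N m; "opening": finger opening in m.
Only numpy, scipy, OpenCV 4.12 (cv2) and the standard library are available. Lean on these libraries where they do the work, as an engineer would, in place of code of your own. Each camera call takes 0.05 s, during which the arm holds its last target. There are 200 camera calls.

## Task

Change the bench supply over from the mains (blue side) to the generator (yellow side): lift the red lockout block out of the yellow bay and stand it upright on the bench, move the lever to upright centre off and let it pause there for at least two seconds, then move it fully over to the yellow side. Then take the block again and stand it upright, right down in the blue bay, to lock out the mains. Leave the other things on the bench alone.

Things in the scene. Friction and masses are not known exactly. Their poses are not given: they have to be found in the camera images.
- switch: Fixed grey changeover switch, 118 x 226 mm on plan, deck 45 mm above the bench. Origin: centre of its underside; x points to its back (colour marks on the front, -x), +y to the blue mains end, -y to the yellow generator end. The lever stands in the middle and swings along y. A 42 x 42 mm bay on the deck lies at either side, centre 46 mm from the middle, with lips 10 mm high, 3 mm thick.
- yellow_bay (a point): Centre of the yellow bay's floor, 45 mm above the bench, axes as the switch. The block starts here. High guard cheeks stand at its front and back (+-x sides, 6 mm thick, 46 mm long, tops 120 mm above the bench), so a block here is gripped across y; fingers open no more than 70 mm clear the lever.
- blue_bay (a point): Centre of the blue bay's floor, 45 mm above the bench, axes as the switch; where the block must end. A tall grey housing stands right against its outer (+y) side (84 mm in x, 37 mm in y, top 125 mm above the bench), so a block here is gripped across x.
- lever_pivot (a point): Point on the lever's hinge axis (the switch's x axis direction), at deck height in the middle of the switch.
- knob (a point): Centre of the lever's black ball knob, 24 mm diameter, 150 mm from the pivot, on a steel rod 11 mm in diameter. It can be pinched from above, front and back (across the switch's x), and led along its arc; the ball turns between the fingers.
- lever (a joint): Lever angle, rad: 0 upright, centre off; negative leans to blue (mains), positive to yellow (generator); stops at -0.6 and +0.6. Starts at -0.6 to -0.52. It stays where left: friction 0.3 N m, about 2 N at the knob. A block in a bay keeps the lever from leaning more than about 0.25 rad to that side.
- lockout_block: Loose red block with white bands, 36 x 36 mm, 85 mm tall, about 0.16 kg. Origin: centre of its underside; z up, x and y across its faces. Starts upright in the yellow bay, square with the switch, 3 mm play each side. In the blue bay quarter turns are equal. The bench is clear beyond the yellow end, in line with the switch, to 0.24 m from its centre.
- tape_measure: Bystander, to be left alone: yellow pocket tape measure, 40 x 80 x 66 mm. Origin: centre of its underside.
- sand_block: Bystander, to be left alone: brown sanding block, 65 x 100 x 28 mm. Origin: centre of its underside.
- pliers: Bystander, to be left alone: red-handled pliers lying flat, 48 x 181 x 15 mm. Origin: centre of its underside.
- paint_tin: Bystander, to be left alone: small paint tin, 78 mm diameter, 77 mm tall. Origin: centre of its underside.
- black_tape: Bystander, to be left alone: roll of black tape lying flat, 62 mm, 19 mm high. Origin: centre of its underside.
- jar: Bystander, to be left alone: small spice jar, 40 mm diameter, 105 mm tall. Origin: centre of its underside.
Things that resemble listed ones, but are neither listed nor needed, are in the scene too. Of the things like the lockout_block, leave any that is green; of the rest the smaller one is meant.

How it is judged:
By the outcome, as a careful person would: the job done as asked, in the order asked, and still so for the second after the job is handed in, with the robot touching nothing.
It also fails if it takes over 72 s, if anything falls off the work surface, if the arm or the gripper's body presses on something with over 40 N, if the wrist force passes 120 N, or if a joint passes its speed limit or range.

## Working session

There is one attempt and no reset: what is moved stays moved. The work goes in short steps, Python scripts to look and compute and a shell command to move; the robot and the scene stay as the last step left them, time stands still between calls to the robot, and variables do not carry over. Pictures are saved under pics/ and viewed, about 8 in all and at most 12, crops included, and the job is handed in when it is done.

```bash
mkdir -p pics; cat > h.py <<'E'
import numpy as np, cv2
from scipy.spatial.transform import Rotation as R
from workcell import bot
def cloud(name,depth):
    m=bot.camera_model(name); v,u=np.mgrid[0:400,0:640]
    x=(u-m['cx'])/m['fx']; y=(v-m['cy'])/m['fy']
    P=np.stack([x*depth,y*depth,depth],-1)
    Rm=cv2.Rodrigues(np.array(m['rvec'],float))[0]
    W=(P-np.array(m['tvec']).reshape(3))@Rm
    W[depth<=0]=np.nan
    return W
def look(name,fn=None):
    im,d=bot.camera(name)
    if fn: cv2.imwrite(fn,im[:,:,::-1])
    return im,d,cloud(name,d)
E
python3 - <<'E'
from h import *
print(bot.get_obs())
for c in ['scene','side']:
    im,d,W=look(c,f'pics/{c}0.png'); np.savez(f'{c}0.npz',im=im,W=W)
    for l in ['lockout_block','switch','knob','jar','paint_tin']:
        for r in bot.regions_of(c,l)[:4]:
            p=W[r['pixels']]; print(c,l,round(r['conf'],2),r['point'],r['pixels'].sum(),np.nanmedian(p,0).round(3),np.nanpercentile(p,2,axis=0).round(3),np.nanpercentile(p,98,axis=0).round(3))
E
```

```text
{'time': 0.0, 'q': array([-6.22258313e-04,  5.00979580e+00,  1.00345001e+01,  9.50987159e+01,
        7.83064407e-04,  8.99996509e+01]), 'qd': array([ 0.01078623, -0.12485337, -0.06311081, -0.06309494, -0.055441  ,
       -0.01208499]), 'joint_efforts': array([ 7.68234549e-04, -5.20392072e+01,  4.64802504e+01,  1.63646933e-02,
        2.23589603e-05, -6.77332673e-05]), 'ee_pos': array([ 5.49775569e-01, -2.07570371e-06,  2.30595989e-01]), 'tcp_rot': array([-8.99992165e+01,  7.40115704e-02, -2.73201205e-04]), 'wrist_force': array([-0.4946182 ,  0.02830014,  0.32900004]), 'torque': array([0.0334255 , 0.03522796, 0.02134652]), 'opening': 0.08548916505303653}
scene lockout_block 0.77 [227.3, 346.0] 655 [ 0.446 -0.127  0.073] [ 0.429 -0.145  0.006] [ 0.476 -0.089  0.121]
scene lockout_block 0.69 [219.5, 313.3] 314 [ 0.448 -0.005  0.057] [ 0.442 -0.016  0.009] [0.481 0.019 0.089]
scene lockout_block 0.49 [190.3, 350.5] 162 [ 0.59  -0.056  0.123] [ 0.571 -0.061  0.058] [ 0.61  -0.024  0.135]
scene lockout_block 0.17 [181.9, 319.5] 100 [0.589 0.059 0.129] [0.581 0.005 0.055] [0.597 0.091 0.18
[... 524 characters left out ...]
ut_block 0.63 [209.8, 336.9] 364 [ 0.454 -0.098  0.079] [ 0.431 -0.128  0.011] [ 0.494 -0.08   0.12 ]
side lockout_block 0.54 [230.4, 325.8] 209 [0.459 0.02  0.051] [ 0.444 -0.011  0.004] [0.48  0.027 0.087]
side switch 0.86 [226.5, 296.2] 1209 [0.569 0.099 0.048] [ 0.536 -0.088  0.002] [0.635 0.118 0.168]
side knob 0.42 [209.5, 291.9] 25 [0.588 0.094 0.17 ] [0.582 0.074 0.142] [0.595 0.101 0.181]
side jar 0.64 [166.2, 331.1] 77 [ 0.626 -0.525  0.073] [ 0.617 -0.553  0.014] [ 0.643 -0.51   0.106]
side jar 0.56 [226.1, 294.9] 1256 [0.569 0.099 0.048] [ 0.535 -0.095  0.001] [0.638 0.118 0.166]
side paint_tin 0.72 [257.6, 246.2] 541 [0.694 0.283 0.06 ] [ 0.668  0.226 -0.001] [0.74  0.304 0.077]
```

```bash
python3 - <<'E'
import cv2,numpy as np
a=cv2.imread('pics/scene0.png')[130:270,240:420];b=cv2.imread('pics/side0.png')[160:280,220:380]
cv2.imwrite('pics/cropA.png',cv2.resize(a,None,fx=4.2,fy=4.2,interpolation=cv2.INTER_CUBIC))
cv2.imwrite('pics/cropB.png',cv2.resize(b,None,fx=4.8,fy=4.8,interpolation=cv2.INTER_CUBIC))
E
```

```text
(no output)
```

View pics/scene0.png

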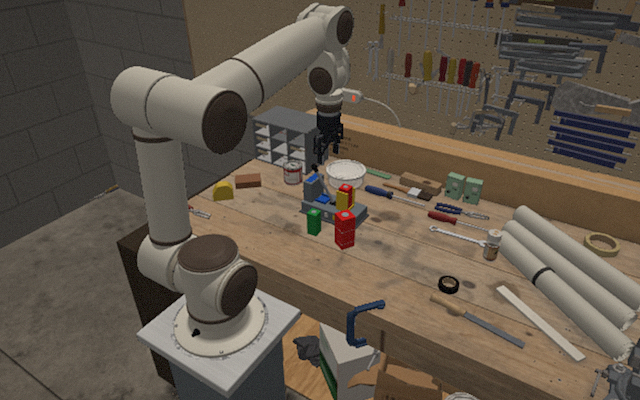

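View pics/cropA.png

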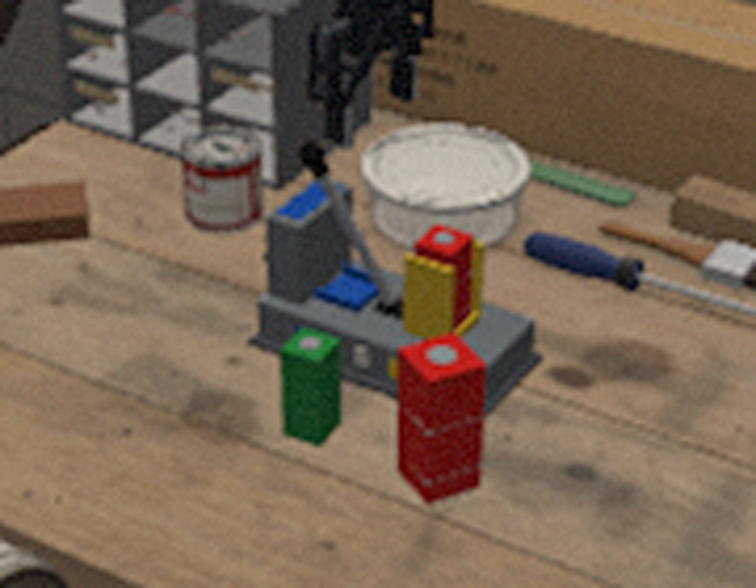

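View pics/cropB.png

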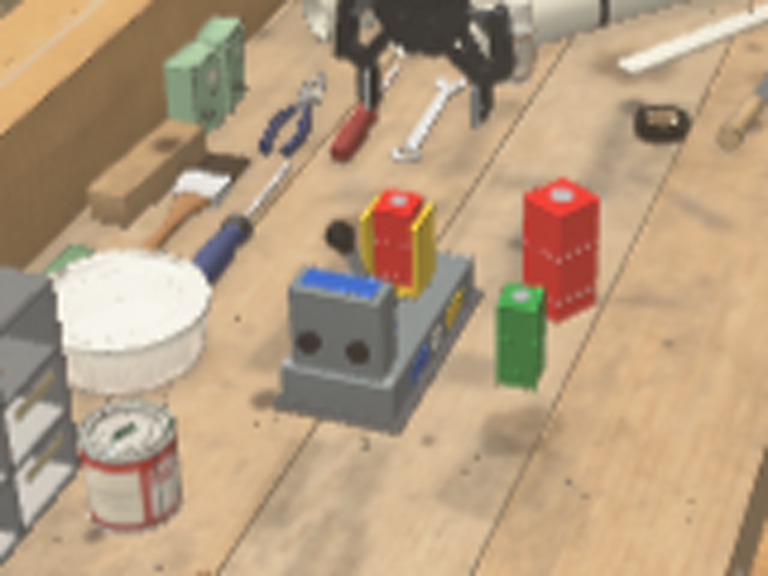

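The candidates for the block are the small red one in the yellow bay at scene pixel (346,193), the larger red one at (346,227) and the green one at (313,220). I choose the small red one between the yellow cheeks, and the crops confirm it. Next I fit the switch pose.

```bash
python3 - <<'E'
from h import *
A=[];C=[]
for c in ['scene','side']:
    z=np.load(c+'0.npz');W=z['W'].reshape(-1,3);im=z['im'].reshape(-1,3);k=np.isfinite(W[:,0])
    W=W[k];im=im[k];g=(abs(W[:,0]-.585)<.1)&(abs(W[:,1]-.005)<.16)&(W[:,2]>.006)&(W[:,2]<.25)
    W=W[g];im=im[g].astype(int)
    def rect(m,n):
        p=W[m]; 
        if len(p)>5:
            r=cv2.minAreaRect(p[:,:2].astype(np.float32)*1000);print(c,n,len(p),np.round(np.array(r[0]),1),np.round(r[1],1),round(r[2],1),'med',np.median(p,0).round(4),p.min(0).round(3),p.max(0).round(3))
    red=(im[:,0]>120)&(im[:,1]<60); dark=(im.max(1)<60)
    blue=(im[:,2]>120)&(im[:,0]<80)
    yel=(im[:,0]>120)&(im[:,1]>100)&(im[:,2]<60)
    near=W[:,0]>.53
    rect(red&near,'red'); rect(near&(W[:,2]>.122)&(W[:,1]<.0)&(abs(W[:,0]-.59)<.03),'blocktop')
    rect(blue&(W[:,2]>.115)&near,'bluetop');rect(yel&(W[:,2]>.06)&near,'cheeks')
    rect(dark&(W[:,2]>.14)&(W[:,2]<.19)&near,'knob')
    gray=(abs(im[:,0]-im[:,2])<40)&(W[:,0]>.515)
    rect(gray&(W[:,2]>.041)&(W[:,2]<.049)&(W[:,0]<.66),'deck')
    f=gray&(W[:,2]>.012)&(W[:,2]<.04)&(W[:,0]<.56)
    if f.sum()>10:
        p=W[f]; q=np.polyfit(p[:,1],p[:,0],1);print(c,'front face slope deg',np.degrees(np.arctan(q[0])),'x at y0',q[1],f.sum(),(p[:,0]-np.polyval(q,p[:,1])).std())
E
```

```text
scene red 42 [589.8 -43.7] [33.4 39.4] 87.7 med [ 0.5837 -0.0489  0.1309] [ 0.57  -0.06   0.125] [ 0.609 -0.027  0.135]
scene blocktop 96 [586.8 -31.2] [49.2 59.1] 2.4 med [ 0.5837 -0.0433  0.1303] [ 0.562 -0.062  0.122] [ 0.612 -0.002  0.246]
scene bluetop 52 [585.   84.5] [32.3 59.1] 89.7 med [0.583  0.0875 0.1268] [0.555 0.068 0.123] [0.615 0.101 0.139]
scene cheeks 21 [580.8 -54.4] [31.9 67.5] 51.0 med [ 0.5655 -0.0457  0.1197] [ 0.562 -0.063  0.106] [ 0.617 -0.022  0.124]
scene knob 47 [590.9  84.3] [20.1 24. ] 9.4 med [0.5882 0.0827 0.1715] [0.579 0.071 0.155] [0.601 0.095 0.182]
scene deck 393 [588.    3.7] [112.5 218.4] 2.1 med [0.5705 0.0036 0.0455] [ 0.533 -0.106  0.041] [0.647 0.111 0.049]
scene front face slope deg -0.5677131810127324 x at y0 0.5413222322922469 148 0.0036025228439121757
side red 59 [590.5 -26. ] [35.  15.3] 10.8 med [ 0.5941 -0.0245  0.1015] [ 0.575 -0.037  0.067] [ 0.608 -0.018  0.13 ]
side blocktop 51 [591.9 -34.2] [47.7 46. ] 43.3 med [ 0.5907 -0.0359  0.1283] [ 0.568 -0.057  0.122] [ 0.615 -0.001  0.249]
side bluetop 31 [593.5  90.4] [16.2 56.7] 89.0 med [0.592  0.089  0.1255] [0.565 0.083 0.122] [0.622 0.099 0.129]
side cheeks 73 [590.7 -33.3] [51.9 46.3] 0.9 med [ 0.5684 -0.0275  0.0912] [ 0.565 -0.057  0.061] [ 0.617 -0.011  0.128]
side deck 215 [589.4   7.2] [219.4 100.7] 89.7 med [0.5555 0.0162 0.0443] [ 0.54  -0.102  0.041] [0.64  0.117 0.049]
side front face slope deg 1.0266646571898224 x at y0 0.5426203245638834 93 0.004958306617546625
```

```bash
cat >> h.py <<'E'
def wrist(fn=None):
    o=bot.get_obs(); im,d=bot.camera('wrist'); m=bot.camera_model('wrist')
    if fn: cv2.imwrite(fn,im[:,:,::-1])
    v,u=np.mgrid[0:400,0:640]; a=(u-m['cx'])/m['fx'];b=(v-m['cy'])/m['fy'];t=np.hypot(a,b)+1e-9
    s=np.tan(np.clip(t,0,1.5))/t
    P=np.stack([a*s*d,b*s*d,d],-1); T=np.array(m['tool_from_camera'])
    P=P@T[:3,:3].T+T[:3,3]
    Rt=R.from_euler('xyz',o['tcp_rot'],degrees=True).as_matrix()
    W=P@Rt.T+np.array(o['ee_pos']); W[(d<=0)|(t>1.4)]=np.nan
    return im,d,W
def feats(im,W):
    W=W.reshape(-1,3);im=im.reshape(-1,3).astype(int);k=np.isfinite(W[:,0])&(abs(W[:,0]-.585)<.08)&(abs(W[:,1]-.005)<.3)&(W[:,2]>-.02)&(W[:,2]<.25)
    W=W[k];im=im[k]
    red=(im[:,0]>110)&(im[:,1]<60)&(im[:,2]<60); blue=(im[:,2]>100)&(im[:,0]<80); yel=(im[:,0]>110)&(im[:,1]>90)&(im[:,2]<60)
    def rect(m,n):
        p=W[m]
        if len(p)>8:
            r=cv2.minAreaRect(p[:,:2].astype(np.float32)*1000)
            print(n,len(p),np.round(r[0],1),np.round(r[1],1),round(r[2],1),'med',np.median(p,0).round(4),'lo',np.percentile(p,2,axis=0).round(3),'hi',np.percentile(p,98,axis=0).round(3))
    rect(red&(W[:,2]>.12),'redtop'); rect(red,'red'); rect(blue&(W[:,2]>.115),'housing'); rect(blue&(abs(W[:,2]-.046)<.007),'bluefloor')
    rect(yel&(W[:,2]>.113),'cheektop'); rect((im.max(1)<60)&(W[:,2]>.14)&(W[:,2]<.21)&(abs(W[:,1])<.11),'knob')
    rect((im.max(1)-im.min(1)<40)&(abs(W[:,2]-.045)<.006),'deck')
E
python3 - <<'E'
from h import *
im,d,W=wrist('pics/w0.png'); np.savez('w0.npz',im=im,W=W); feats(im,W)
E
python3 -m jog '[[0.27,0.5,-0.5,0,0,0,1.6],[0.27,1,-1,0,0,0,3.2],[0.27,1.5,-1.6,0,0,0,4.8],[0.27,1.56,-1.68,0,0,0,6.4],[0.27,1.56,-1.68,0,0,0,8]]' 60
python3 -c "
from h import *
o=bot.get_obs();print(o['q'].round(2),o['tcp_rot'])"
```

```text
redtop 1251 [559.2 -29.8] [ 41.4 117. ] 73.0 med [ 0.5929 -0.0354  0.1285] lo [ 0.577 -0.058  0.121] hi [ 0.611 -0.024  0.13 ]
red 2128 [559.3 -29.8] [ 41.8 116.9] 73.2 med [ 0.5929 -0.0261  0.1271] lo [ 0.577 -0.057  0.056] hi [ 0.611 -0.023  0.13 ]
housing 1442 [596.2  76.2] [65.3 50.5] 0.4 med [0.5826 0.0895 0.1246] lo [0.564 0.078 0.123] hi [0.627 0.101 0.159]
bluefloor 1066 [582.7  47.7] [41.3 78.3] 88.3 med [0.5895 0.0485 0.0444] lo [0.572 0.029 0.042] hi [0.617 0.068 0.053]
cheektop 543 [594.8 -41.2] [45.1 53.2] 89.5 med [ 0.574  -0.0376  0.1182] lo [ 0.569 -0.062  0.114] hi [ 0.621 -0.019  0.12 ]
knob 1071 [595.   84.3] [21.4 27.6] 0.1 med [0.5938 0.0858 0.1769] lo [0.585 0.072 0.157] hi [0.604 0.097 0.181]
deck 7293 [596.    4.2] [214.2 103.9] 90.0 med [0.5695 0.0057 0.0438] lo [ 0.545 -0.094  0.042] hi [0.645 0.095 0.046]
time: 1.15
ee_pos: [0.5893, -0.0426, 0.2309]
tcp_rot: [-90.0, 0.0, 40.3]
wrist_force: [-0.0, 0.4, 0.1]
opening: 0.0623
[-4.14 10.76 16.46 95.73 -0.   45.58] [-8.99787625e+01  2.67147041e-02  4.02827073e+01]
```

View pics/w0.png

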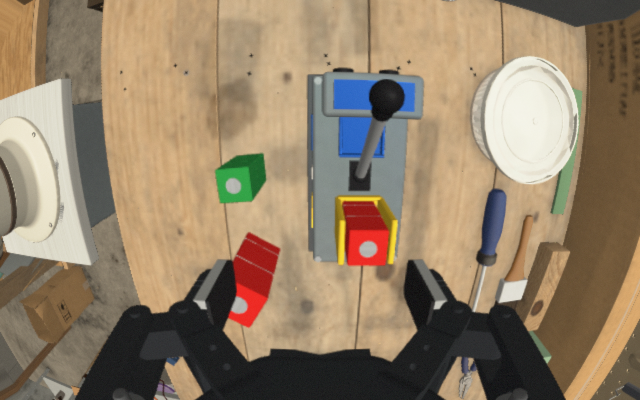

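The wrist view shows the switch square with the world: knob at (386,98), the red block between the yellow cheeks at (367,247), and the green and big red look-alikes at (240,178) and (252,280). I finish the turn and measure again from above the block.

```bash
python3 -m jog '[[0.27,0.16,0,0,0,0,1.7],[0.27,0.16,0,0,0,0,3.4],[0.27,0.16,0,0,0,0,5.1],[0.27,0.16,0,0,0,0,6.8],[0.27,0.16,0,0,0,0,8.5]]'
python3 -m jog '[[0.27,0,0,0,0,0,1.5],[0.27,0,0,0,0,0,1.5],[0.27,0,0,0,0,0,1.5]]'
python3 - <<'E'
from h import *
im,d,W=wrist('pics/w1.png'); np.savez('w1.npz',im=im,W=W); feats(im,W); print(bot.get_obs()['q'].round(1))
E
```

```text
time: 1.65
ee_pos: [0.593, -0.042, 0.2313]
tcp_rot: [-90.0, 0.0, 82.8]
wrist_force: [0.0, -0.1, 0.1]
opening: 0.0622
time: 1.95
ee_pos: [0.593, -0.042, 0.2313]
tcp_rot: [-90.0, -0.0, 89.8]
wrist_force: [1.1, 0.3, 0.4]
opening: 0.0622
redtop 533 [592.9 -42.2] [33.7 33.9] 0.1 med [ 0.5806 -0.0485  0.1285] lo [ 0.576 -0.059  0.121] hi [ 0.607 -0.025  0.13 ]
red 612 [592.9 -42.2] [33.7 33.9] 0.1 med [ 0.5792 -0.0471  0.1284] lo [ 0.576 -0.059  0.113] hi [ 0.607 -0.025  0.13 ]
housing 1156 [596.2  86. ] [65.6 31.4] 0.5 med [0.587  0.0882 0.1248] lo [0.564 0.077 0.124] hi [0.627 0.101 0.127]
bluefloor 947 [581.2  48.1] [75.3 45.4] 0.4 med [0.5901 0.0498 0.0447] lo [0.572 0.026 0.043] hi [0.617 0.07  0.053]
cheektop 425 [593.7 -41.5] [44.1 51.5] 89.2 med [ 0.5736 -0.0395  0.1179] lo [ 0.568 -0.063  0.114] hi [ 0.619 -0.021  0.129]
knob 821 [594.   82.3] [23.4 21.1] 77.4 med [0.593  0.0799 0.1743] lo [0.585 0.071 0.157] hi [0.603 0.092 0.181]
deck 9208 [595.    3.7] [102.9 215.2] 0.1 med [ 0.5758 -0.0077  0.0439] lo [ 0.545 -0.101  0.042] hi [0.644 0.088 0.046]
[-4.1 11.3 17.1 95.8  0.  -3.8]
```

View pics/w1.png

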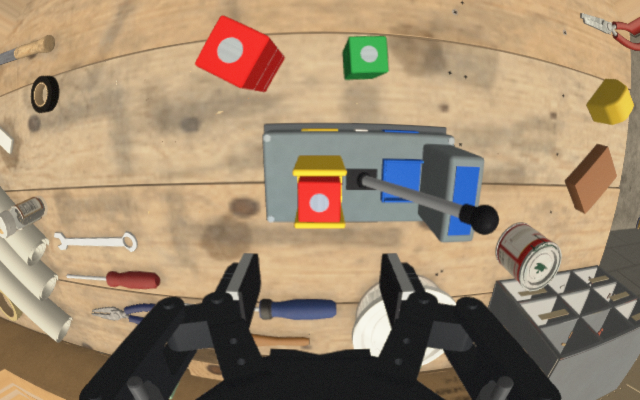

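```bash
python3 -m jog '[[0.27,0,0,-1.5,0,0,0],[0.27,0,0,-3,0,0,0],[0.27,0,0,-4.5,0,0,0],[0.27,0,0,-5.6,0,0,0],[0.27,0,0,-6,0,0,0]]'
python3 -m jog '[[0.8,0,0,0,0,0,0],[0.8,0,0,0,0,0,0],[0.8,0,0,0,0,0,0],[0.8,0,0,0,0,0,0],[0.8,0,0,0,0,0,0]]' 50
python3 -m jog '[[0.8,0,0,0,0,0,0],[0.8,0,0,0,0,0,0],[0.8,0,0,0.2,0,0,0],[0.8,0,0,0.6,0,0,0],[0.8,0,0,1,0,0,0]]'
```

```text
time: 2.5
ee_pos: [0.5914, -0.0419, 0.0781]
tcp_rot: [-89.8, -0.0, 89.9]
wrist_force: [0.5, -0.2, 0.4]
opening: 0.062
time: 3.0
ee_pos: [0.5938, -0.0421, 0.0828]
tcp_rot: [-90.1, 0.0, 90.0]
wrist_force: [0.5, -0.4, 6.1]
opening: 0.0354
time: 3.5
ee_pos: [0.5928, -0.042, 0.1069]
tcp_rot: [-90.0, -0.0, 90.0]
wrist_force: [0.1, -0.5, -1.1]
opening: 0.0355
```

```bash
python3 -m jog '[[0.8,0,0,1,0,0,0],[0.8,0,0,2,0,0,0],[0.8,0,0,3,0,0,0],[0.8,0,-1,3,0,0,0],[0.8,0,-2,3,0,0,0]]'
python3 -m jog '[[0.8,0,-1.2,0,0,0,0],[0.8,0,-2.4,0,0,0,0],[0.8,0,-3.2,0,0,0,0],[0.8,0,-3.2,-0.5,0,0,0],[0.8,0,-3.2,-1.5,0,0,0]]'
python3 -m jog '[[0.8,0,0,-1,0,0,0],[0.8,0,0,-2,0,0,0],[0.8,0,0,-2.9,0,0,0],[0.8,0,0,-3.5,0,0,0],[0.8,0,0,-3.8,0,0,0]]'
python3 - <<'E'
from h import *
im,d,W=look('scene','pics/s2.png')
r=bot.regions_of('scene','lockout_block')
for q in r: print(q['conf'],q['point'],np.nanpercentile(W[q['pixels']],3,axis=0).round(3),np.nanpercentile(W[q['pixels']],97,axis=0).round(3))
print(bot.get_obs()['ee_pos'],bot.get_obs()['wrist_force'])
cv2.imwrite('pics/s2c.png',cv2.resize(im[130:270,250:430,::-1],None,fx=4,fy=4))
E
```

```text
time: 4.0
ee_pos: [0.5936, -0.0922, 0.1833]
tcp_rot: [-90.1, 0.0, 90.1]
wrist_force: [1.2, -0.0, -3.0]
opening: 0.0357
time: 4.5
ee_pos: [0.5939, -0.1726, 0.1454]
tcp_rot: [-90.2, 0.0, 89.9]
wrist_force: [0.2, -0.6, -1.9]
opening: 0.0358
time: 5.0
ee_pos: [0.5924, -0.1713, 0.0473]
tcp_rot: [-89.9, -0.0, 90.0]
wrist_force: [0.5, -0.6, -3.0]
opening: 0.0358
0.75 [219.3, 312.6] [ 0.441 -0.015  0.011] [0.478 0.021 0.088]
0.66 [228.8, 344.6] [ 0.429 -0.146  0.005] [ 0.473 -0.086  0.121]
0.59 [216.6, 377.4] [ 0.569 -0.189  0.018] [ 0.595 -0.156  0.097]
[ 0.59265458 -0.17157615  0.04810083] [ 0.07273568  0.13510079 -1.51163219]
```

View pics/s2c.png

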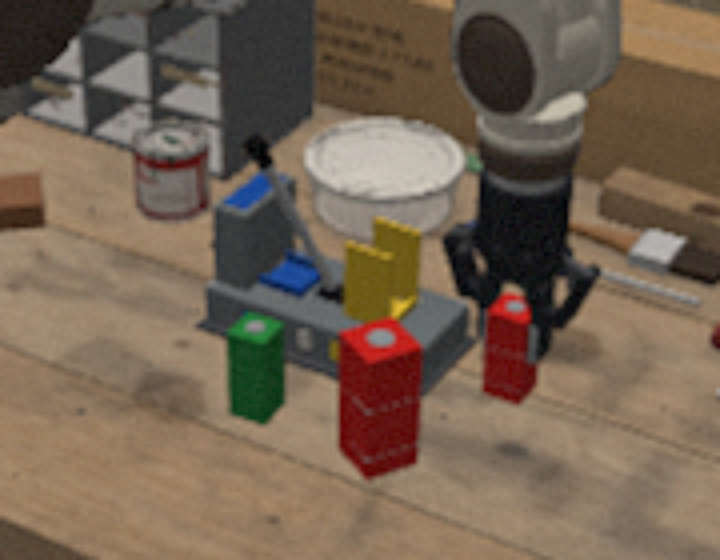

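The block (crop pixel (510,350)) is held upright about 12 mm above the bench, clear of the switch and the look-alikes. I lower it.

```bash
python3 -m jog '[[0.8,0,0,-0.2,0,0,0],[0.8,0,0,-0.35,0,0,0],[0.8,0,0,-0.44,0,0,0],[0.8,0,0,-0.44,0,0,0]]'
python3 -m jog '[[0.8,0,0,-0.06,0,0,0],[0.8,0,0,-0.06,0,0,0]]'
```

```text
time: 5.5
ee_pos: [0.5932, -0.1721, 0.038]
tcp_rot: [-90.0, 0.0, 90.0]
wrist_force: [-0.4, -0.0, -2.4]
opening: 0.0354
time: 5.7
ee_pos: [0.5933, -0.1721, 0.0378]
tcp_rot: [-90.1, 0.0, 90.0]
wrist_force: [-2.8, 0.8, 7.2]
opening: 0.0359
```

```bash
python3 -m jog '[[0.5,0,0,0,0,0,0],[0.4,0,0,0,0,0,0],[0.25,0,0,0,0,0,0],[0.25,0,0,0,0,0,0],[0.25,0,0,0,0,0,0]]'
python3 -m jog '[[0.25,0,0,0.6,0,0,0],[0.25,0,0,2,0,0,0],[0.25,0,0,4,0,0,0],[0.25,0,0,6,0,0,0],[0.25,0,0,7.4,0,0,0]]'
python3 -m jog '[[0,0,2,0,0,0,-1.7],[0,0,4,0,0,0,-3.4],[0,0,6,0,0,0,-5.1],[0,0,7,0,0,0,-6.8],[0,0,7,0,0,0,-8.5]]'
python3 -m jog '[[0.3,0,0,0,0,0,-1.7],[0.3,0,0,0,0,0,-3.4],[0.3,0,0,0,0,0,-5.1],[0.3,0,0,0,0,0,-6.8],[0.3,0,0,0,0,0,-8.5]]'
python3 -m jog '[[0.3,0,0,0,0,0,-1],[0.3,0,0,0,0,0,-1],[0.3,0,0,0,0,0,-1]]'
python3 - <<'E'
from h import *
im,d,W=wrist('pics/w3.png'); feats(im,W); o=bot.get_obs();print(o['ee_pos'],o['tcp_rot'],o['q'].round(1))
E
```

```text
time: 6.2
ee_pos: [0.593, -0.172, 0.0362]
tcp_rot: [-90.0, -0.0, 90.0]
wrist_force: [0.7, 0.4, -0.4]
opening: 0.0638
time: 6.7
ee_pos: [0.5932, -0.172, 0.2265]
tcp_rot: [-90.2, 0.1, 90.0]
wrist_force: [0.8, -0.4, 0.8]
opening: 0.0641
time: 7.2
ee_pos: [0.5928, 0.0068, 0.2227]
tcp_rot: [-90.0, -0.1, 48.2]
wrist_force: [0.7, -0.6, -0.2]
opening: 0.0858
time: 7.7
ee_pos: [0.5929, 0.003, 0.2226]
tcp_rot: [-90.0, -0.1, 5.5]
wrist_force: [-0.2, 0.2, 0.5]
opening: 0.0599
time: 8.0
ee_pos: [0.593, 0.003, 0.2221]
tcp_rot: [-90.0, -0.0, 1.0]
wrist_force: [0.3, -0.0, -0.5]
opening: 0.0596
red 1389 [583.3 -88. ] [ 36.8 203.2] 7.9 med [ 0.5944 -0.154   0.0644] lo [ 0.578 -0.185  0.005] hi [ 0.61  -0.152  0.085]
housing 1651 [596.   75.1] [52.4 65.3] 90.0 med [0.5858 0.0896 0.1247] lo [0.564 0.071 0.123] hi [0.628 0.101 0.142]
bluefloor 1084 [596.5  46.2] [43.2 47.9] 89.5 med [0.5886 0.0468 0.0445] lo [0.575 0.029 0.043] hi [0.618 0.066 0.053]
cheektop 544 [595.6 -40.5] [45.2 52.2] 89.6 med [ 0.6165 -0.0376  0.1184] lo [ 0.57  -0.062  0.114] hi [ 0.621 -0.019  0.12 ]
knob 1200 [596.9  85.1] [22.  27.3] 22.1 med [0.5957 0.0861 0.177 ] lo [0.586 0.072 0.158] hi [0.606 0.097 0.181]
deck 8399 [595.6 -17.8] [170.7 104.6] 89.9 med [ 0.5948 -0.0039  0.0437] lo [ 0.546 -0.099  0.042] hi [0.646 0.063 0.046]
[0.59299743 0.00301225 0.22189004] [-9.00001690e+01 -3.30782699e-02  1.01547898e+00] [ 0.3 10.8 15.5 94.7  0.  89.3]
```

```bash
python3 -m jog '[[0.3,0.1,1.5,0,0,0,-0.2],[0.3,0.1,3,0,0,0,-0.2],[0.3,0.1,3.28,0,0,0,-0.2],[0.3,0.1,3.28,-1.2,0,0,-0.2],[0.3,0.1,3.28,-2.4,0,0,-0.2]]'
python3 -m jog '[[0.3,0,0,-0.4,0,0,0],[0.95,0,0,-0.4,0,0,0],[0.95,0,0,-0.4,0,0,0],[0.95,0,0,-0.4,0,0,0],[0.95,0,0,-0.4,0,0,0]]' 40
python3 -m jog '[[0.95,0,0,0,0,0,0],[0.95,0,0,0,0,0,0]]'
python3 - <<'E'
from h import *
bot.camera('scene')
im,d,W=look('side','pics/s4.png')
cv2.imwrite('pics/s4c.png',cv2.resize(im[170:280,250:380,::-1],None,fx=5,fy=5))
E
```

```text
time: 8.55
ee_pos: [0.596, 0.0853, 0.1615]
tcp_rot: [-90.0, -0.1, 0.0]
wrist_force: [-0.0, -0.0, -0.5]
opening: 0.0595
time: 9.05
ee_pos: [0.594, 0.0852, 0.153]
tcp_rot: [-90.0, 0.1, -0.1]
wrist_force: [-13.1, 0.8, 4.2]
opening: 0.0215
time: 9.25
ee_pos: [0.594, 0.0852, 0.153]
tcp_rot: [-90.0, 0.1, -0.1]
wrist_force: [-12.6, 0.1, 4.2]
opening: 0.0215
```

View pics/s4c.png

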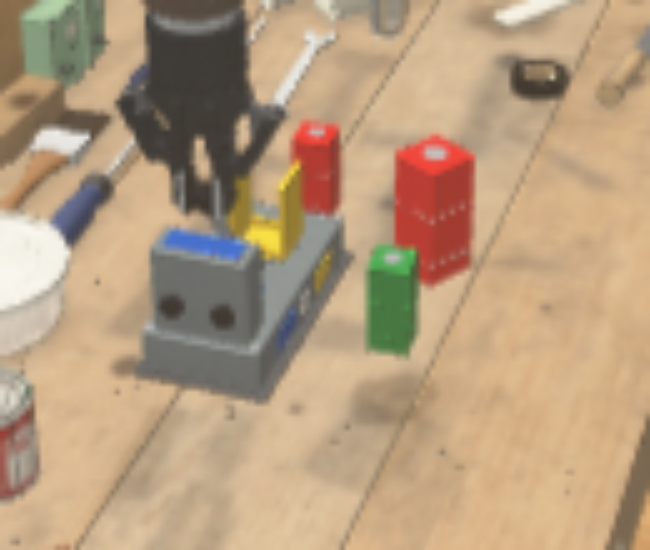

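The side view shows the fingers closed around the knob above the housing (crop (195,200)), and the block stands upright at (318,168). There is a -13 N side load, so I ease the x position before leading the lever.

```bash
python3 -m jog '[[0.95,-0.08,0,0,0,0,0],[0.95,-0.08,0,0,0,0,0],[0.95,-0.08,0,0,0,0,0]]'
python3 - <<'E'
import numpy as np
c=0.0035
th0=-np.arcsin((.0853-c)/.15); print('th0',th0)
for th in [th0,-.45,-.35,-.25,-.15,-.05,0,.1,.2,.3,.4,.5,.6,.63]:
    print(round(th,3),'dy',round((-(.15*np.sin(th))-.0853+c)/.025,2),'dz',round(.15*(np.cos(th)-np.cos(th0))/.025,2))
E
```

```text
time: 9.65
ee_pos: [0.5938, 0.0853, 0.153]
tcp_rot: [-90.0, -0.1, -0.1]
wrist_force: [-3.6, 1.8, 5.4]
opening: 0.0211
th0 -0.5767867317357613
-0.577 dy -0.0 dz 0.0
-0.45 dy -0.66 dz 0.37
-0.35 dy -1.21 dz 0.61
-0.25 dy -1.79 dz 0.78
-0.15 dy -2.38 dz 0.9
-0.05 dy -2.97 dz 0.96
0 dy -3.27 dz 0.97
0.1 dy -3.87 dz 0.94
0.2 dy -4.46 dz 0.85
0.3 dy -5.05 dz 0.7
0.4 dy -5.61 dz 0.5
0.5 dy -6.15 dz 0.24
0.6 dy -6.66 dz -0.08
0.63 dy -6.81 dz -0.18
```

```bash
python3 -m jog '[[0.95,0,-0.33,0.2,0,0,0],[0.95,0,-0.66,0.37,0,0,0],[0.95,0,-1.21,0.61,0,0,0],[0.95,0,-1.79,0.78,0,0,0],[0.95,0,-2.38,0.9,0,0,0]]'
python3 -m jog '[[0.95,0,-0.3,0.04,0,0,0],[0.95,0,-0.59,0.06,0,0,0],[0.95,0,-0.89,0.07,0,0,0],[0.95,0,-0.89,0.07,0,0,0],[0.95,0,-0.89,0.07,0,0,0]]'
python3 - <<'E'
from h import *
for c in ['scene','side']:
    im,d,W=look(c,f'pics/{c}5.png')
    k=np.isfinite(W[...,0])&(abs(W[...,0]-.592)<.012)&(abs(W[...,1])<.1)
    for lo,hi in [(.07,.1),(.1,.13),(.13,.15)]:
        for q in [bot.regions_of(c,'lever')[:1]] if lo==.07 else [q]:
            if q:
                p=W[q[0]['pixels']&(W[...,2]>lo)&(W[...,2]<hi)]; print(c,lo,len(p),np.median(p,0).round(4) if len(p) else '')
cv2.imwrite('pics/s5c.png',np.hstack([cv2.resize(cv2.imread('pics/scene5.png')[150:230,285:385],(400,320)),cv2.resize(cv2.imread('pics/side5.png')[170:250,260:360],(400,320))]))
o=bot.get_obs();print(o['time'],o['ee_pos'],o['wrist_force'])
E
```

```text
time: 10.15
ee_pos: [0.5936, 0.0247, 0.1743]
tcp_rot: [-90.0, -0.0, -0.1]
wrist_force: [0.7, 1.9, -3.8]
opening: 0.0211
time: 10.65
ee_pos: [0.5936, 0.0032, 0.1757]
tcp_rot: [-90.0, -0.0, -0.2]
wrist_force: [-0.8, -0.9, -0.2]
opening: 0.0042
scene 0.07 14 [0.5899 0.0109 0.0871]
scene 0.1 24 [0.5882 0.0147 0.1143]
scene 0.13 14 [0.5878 0.0198 0.1398]
side 0.07 0 
side 0.1 4 [0.5907 0.0262 0.1252]
side 0.13 5 [0.59   0.0269 0.1335]
10.85 [0.59352633 0.00360868 0.17556419] [0.47145196 0.61607332 0.04167843]
```

View pics/s5c.png

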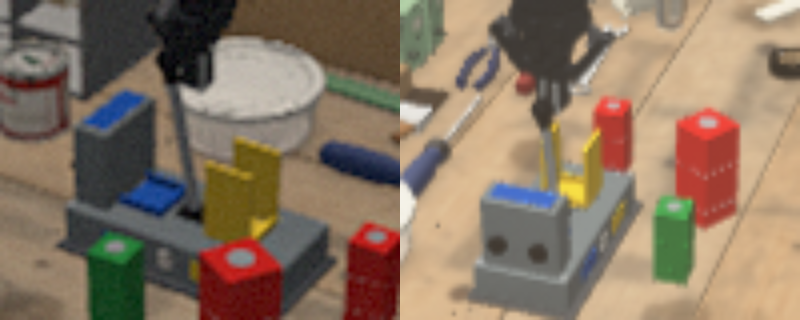

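The pinch slipped: the opening is 4 mm and the lever stopped near -0.17 rad, leaning to blue. I back off and measure again.

```bash
python3 -m jog '[[0.3,0,0,0,0,0,0],[0.3,0,0,0,0,0,0],[0.3,0,-0.4,0.5,0,0,0],[0.3,0,-0.8,1.5,0,0,0],[0.3,0,-0.8,2.4,0,0,0]]'
python3 - <<'E'
from h import *
im,d,W=wrist('pics/w6.png'); feats(im,W); np.savez('w6.npz',im=im,W=W)
g=im.astype(int);k=np.isfinite(W[...,0])&(abs(W[...,0]-.594)<.02)&(abs(W[...,1]-.02)<.04)
for lo in np.arange(.06,.22,.01):
    p=W[k&(W[...,2]>lo)&(W[...,2]<=lo+.01)]
    if len(p): print(round(lo,2),len(p),np.median(p,0).round(4),p.min(0).round(3),p.max(0).round(3))
o=bot.get_obs();print(o['ee_pos'])
E
```

```text
time: 11.35
ee_pos: [0.5933, -0.0182, 0.2373]
tcp_rot: [-90.0, -0.0, -0.2]
wrist_force: [0.4, 0.2, -0.2]
opening: 0.0599
red 1332 [ 594.9 -206.6] [ 34.1 110. ] 0.6 med [ 0.5942 -0.1541  0.0675] lo [ 0.578 -0.186  0.007] hi [ 0.611 -0.153  0.084]
housing 2320 [595.7  72.1] [59.2 65.6] 89.9 med [0.5962 0.0896 0.1247] lo [0.564 0.079 0.123] hi [0.628 0.101 0.126]
bluefloor 1633 [595.4  48. ] [45.8 47.7] 89.2 med [0.5952 0.05   0.0444] lo [0.574 0.03  0.043] hi [0.617 0.071 0.053]
cheektop 544 [595.6 -40.5] [52.6 45.5] 0.8 med [ 0.5744 -0.0392  0.1183] lo [ 0.57  -0.062  0.114] hi [ 0.621 -0.019  0.12 ]
knob 1121 [595.5  33. ] [22.4 22.2] 0.8 med [0.5958 0.0342 0.2   ] lo [0.586 0.023 0.194] hi [0.606 0.043 0.203]
deck 7584 [595.7 -14.3] [176.2 104.8] 89.9 med [ 0.5957 -0.0081  0.0437] lo [ 0.545 -0.099  0.042] hi [0.646 0.068 0.045]
0.06 2 [ 0.5744 -0.0194  0.0644] [ 0.574 -0.02   0.061] [ 0.575 -0.019  0.067]
0.07 3 [ 0.5746 -0.0191  0.0768] [ 0.574 -0.02   0.072] [ 0.575 -0.019  0.078]
0.08 1 [ 0.575  -0.02    0.0837] [ 0.575 -0.02   0.084] [ 0.575 -0.02   0.084]
0.09 1 [ 0.5741 -0.0196  0.0989] [ 0.574 -0.02   0.099] [ 0.574 -0.02   0.099]
0.11 3 [ 0.5742 -0.019   0.1136] [ 0.574 -0.02   0.111] [ 0.574 -0.019  0.117]
0.18 3 [0.5965 0.0446 0.189 ] [0.59  0.043 0.189] [0.597 0.045 0.189]
0.19 625 [0.5958 0.0365 0.1976] [0.584 0.022 0.19 ] [0.607 0.045 0.2  ]
0.2 554 [0.5958 0.0334 0.2016] [0.588 0.024 0.2  ] [0.604 0.042 0.204]
[ 0.59410637 -0.01790173  0.24143491]
```

View pics/w6.png

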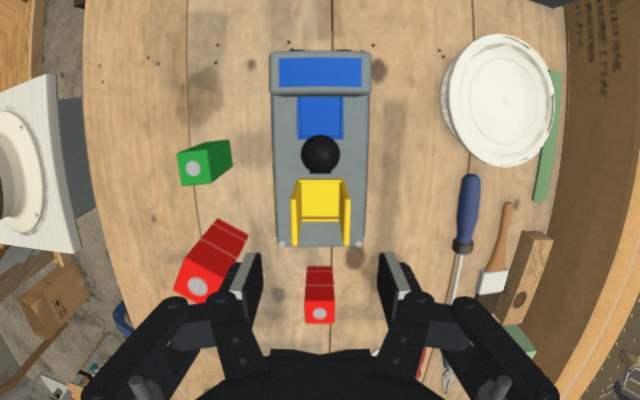

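In the wrist view the knob is at (320,154), which works out to (0.5955, 0.033, 0.192), an angle of about -0.20 rad. I pinch again harder, slightly lower, and lead it more slowly.

```bash
python3 -m jog '[[0.3,0,1,0,0,0,0],[0.3,0,2.02,0,0,0,0],[0.3,0,2.02,-0.8,0,0,0],[0.3,0,2.02,-1.8,0,0,0],[0.3,0,2.02,-2.6,0,0,0]]'
python3 -m jog '[[0.3,0,0,0,0,0,0],[0.95,0,0,0,0,0,0],[0.95,0,0,0,0,0,0],[0.95,0,0,0,0,0,0],[0.95,0,0,0,0,0,0]]' 90
python3 -m jog '[[0.95,0,0,0,0,0,0],[0.95,0,-0.15,0.02,0,0,0],[0.95,0,-0.3,0.05,0,0,0],[0.95,0,-0.3,0.05,0,0,0]]'
python3 -m jog '[[0.95,0,-0.15,0.02,0,0,0],[0.95,0,-0.3,0.04,0,0,0],[0.95,0,-0.45,0.05,0,0,0],[0.95,0,-0.45,0.05,0,0,0]]'
python3 - <<'E'
from h import *
for c in ['scene','side']:
    im,d,W=look(c,f'pics/{c}7.png')
    for q in bot.regions_of(c,'lever')[:1]:
        for lo in (.07,.1,.13):
                p=W[q['pixels']&(W[...,2]>lo)&(W[...,2]<lo+.03)]; print(c,lo,len(p),np.median(p,0).round(4) if len(p) else '')
print(bot.get_obs())
E
```

```text
time: 11.9
ee_pos: [0.5936, 0.0335, 0.1702]
tcp_rot: [-90.0, -0.0, -0.1]
wrist_force: [-0.1, -0.4, -0.1]
opening: 0.0599
time: 12.4
ee_pos: [0.5937, 0.0337, 0.1726]
tcp_rot: [-90.0, -0.1, -0.1]
wrist_force: [-4.2, 0.3, 6.3]
opening: 0.0199
time: 12.8
ee_pos: [0.5937, 0.0264, 0.1738]
tcp_rot: [-89.9, -0.1, -0.1]
wrist_force: [-3.6, 1.1, 7.8]
opening: 0.0198
time: 13.2
ee_pos: [0.5937, 0.0154, 0.175]
tcp_rot: [-89.9, -0.1, -0.1]
wrist_force: [-3.7, 2.0, 7.0]
opening: 0.02
side 0.07 3 [0.5935 0.0106 0.0978]
side 0.1 17 [0.5915 0.0132 0.119 ]
side 0.13 14 [0.5923 0.0145 0.1419]
{'time': 13.4, 'q': array([1.45785462e+00, 1.01287903e+01, 9.54137036e+00, 8.92968251e+01,
       5.62484540e-02, 9.15806718e+01]), 'qd': array([ 0.07593943,  0.03722935, -0.01900924,  0.00306504,  0.02957371,
       -0.02845078]), 'joint_efforts': array([-1.11228202e+00, -5.40385258e+01,  4.47492993e+01, -1.46240383e+00,
       -8.36007670e-01,  1.53058965e-02]), 'ee_pos': array([0.59369018, 0.01538921, 0.17503297]), 'tcp_rot': array([-89.94057991,  -0.11415929,  -0.12281955]), 'wrist_force': array([-3.45452076,  1.75081618,  6.93616775]), 'torque': array([0.74746272, 0.73078361, 0.09267701]), 'opening': 0.019715974092507454}
```

```bash
python3 -m jog '[[0.95,0,-0.16,0.01,0,0,0],[0.95,0,-0.32,0.02,0,0,0],[0.95,0,-0.47,0.02,0,0,0],[0.95,0,-0.47,0.02,0,0,0]]'
python3 - <<'E'
from h import *
for c in ['scene','side']:
    im,d,W=look(c,f'pics/{c}8.png')
    for l in ['lever','knob']:
      for q in bot.regions_of(c,l)[:1]:
        for lo in (.07,.1,.13):
                p=W[q['pixels']&(W[...,2]>lo)&(W[...,2]<lo+.03)]; print(c,l,lo,len(p),np.median(p,0).round(4) if len(p) else '')
o=bot.get_obs();print(o['time'],o['ee_pos'],o['wrist_force'],o['opening'])
im,d,W=wrist('pics/w8.png'); feats(im,W)
cv2.imwrite('pics/s8c.png',np.hstack([cv2.resize(cv2.imread('pics/scene8.png')[150:230,285:385],(400,320),interpolation=2),cv2.resize(cv2.imread('pics/side8.png')[170:250,260:360],(400,320),interpolation=2)]))
E
```

```text
time: 13.8
ee_pos: [0.5937, 0.003, 0.1752]
tcp_rot: [-90.0, -0.1, -0.1]
wrist_force: [-4.3, -1.0, 7.0]
opening: 0.0202
scene lever 0.07 22 [0.588  0.0034 0.0873]
scene lever 0.1 8 [0.5884 0.003  0.1113]
scene lever 0.13 18 [0.5888 0.0044 0.1467]
scene knob 0.07 4 [0.5899 0.0045 0.0949]
scene knob 0.1 6 [0.5878 0.0035 0.1147]
scene knob 0.13 8 [0.589  0.0044 0.1435]
side lever 0.07 208 [0.5842 0.1063 0.0841]
side lever 0.1 251 [0.5886 0.0993 0.12  ]
side lever 0.13 19 [0.591  0.011  0.1453]
14.1 [0.59369123 0.00274945 0.17515486] [-2.45801911 -2.58885512  6.54179146] 0.019883274373091318
redtop 75 [589.    3.7] [21.5 97. ] 86.9 med [0.5911 0.0136 0.247 ] lo [ 0.541 -0.009  0.221] hi [0.636 0.016 0.249]
red 1425 [603.4 -64.4] [ 88.5 183.4] 12.1 med [ 0.5947 -0.1538  0.0535] lo [ 0.557 -0.156  0.004] hi [0.611 0.014 0.248]
housing 4064 [595.9  86.3] [30.2 65.6] 89.8 med [0.5958 0.0893 0.1246] lo [0.565 0.078 0.123] hi [0.627 0.101 0.126]
bluefloor 2166 [595.3  46.4] [39.3 47.7] 89.9 med [0.5956 0.0468 0.0444] lo [0.575 0.029 0.043] hi [0.617 0.065 0.053]
cheektop 48 [594.4  -2.3] [51.8 38.3] 3.8 med [0.5895 0.0099 0.1764] lo [ 0.57  -0.022  0.115] hi [0.621 0.017 0.191]
knob 3030 [595.9   7.7] [46.7 24.3] 0.6 med [0.5959 0.0113 0.2008] lo [0.574 0.001 0.178] hi [0.618 0.019 0.207]
deck 8781 [595.8  -3.9] [140.  104.3] 89.9 med [0.5955 0.0097 0.0438] lo [ 0.546 -0.059  0.042] hi [0.646 0.063 0.046]
```

View pics/s8c.png

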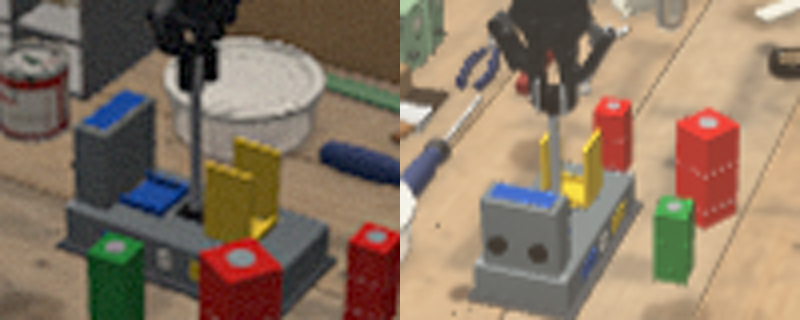

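The lever is upright in both views: the rod is vertical at crop (195,140) and (555,150), with y staying within 1 mm over its height. I let it rest here for 3 s.

```bash
H='see rows typed below'
python3 -m jog '[[0.95,0,0,0,0,0,0],[0.95,0,0,0,0,0,0],[0.95,0,0,0,0,0,0],[0.95,0,0,0,0,0,0],[0.95,0,0,0,0,0,0]]' >/dev/null
python3 -m jog '[[0.95,0,0,0,0,0,0],[0.95,0,0,0,0,0,0],[0.95,0,0,0,0,0,0],[0.95,0,0,0,0,0,0],[0.95,0,0,0,0,0,0]]' >/dev/null
python3 -m jog '[[0.95,0,0,0,0,0,0],[0.95,0,0,0,0,0,0],[0.95,0,0,0,0,0,0],[0.95,0,0,0,0,0,0],[0.95,0,0,0,0,0,0]]' >/dev/null
python3 -m jog '[[0.95,0,0,0,0,0,0],[0.95,0,0,0,0,0,0],[0.95,0,0,0,0,0,0],[0.95,0,0,0,0,0,0],[0.95,0,0,0,0,0,0]]' >/dev/null
python3 -m jog '[[0.95,0,0,0,0,0,0],[0.95,0,0,0,0,0,0],[0.95,0,0,0,0,0,0],[0.95,0,0,0,0,0,0],[0.95,0,0,0,0,0,0]]' >/dev/null
python3 -m jog '[[0.95,0,0,0,0,0,0],[0.95,0,0,0,0,0,0],[0.95,0,0,0,0,0,0],[0.95,0,0,0,0,0,0],[0.95,0,0,0,0,0,0]]'
python3 -m jog '[[0.95,0,-0.3,0,0,0,0],[0.95,0,-0.6,-0.03,0,0,0],[0.95,0,-0.9,-0.07,0,0,0],[0.95,0,-1.19,-0.12,0,0,0],[0.95,0,-1.19,-0.12,0,0,0]]'
python3 -m jog '[[0.95,0,-0.29,-0.07,0,0,0],[0.95,0,-0.58,-0.15,0,0,0],[0.95,0,-0.87,-0.24,0,0,0],[0.95,0,-1.15,-0.35,0,0,0],[0.95,0,-1.15,-0.35,0,0,0]]'
python3 -m jog '[[0.95,0,-0.27,-0.13,0,0,0],[0.95,0,-0.54,-0.26,0,0,0],[0.95,0,-0.8,-0.42,0,0,0],[0.95,0,-1.05,-0.58,0,0,0],[0.95,0,-1.05,-0.58,0,0,0]]'
```

```text
time: 17.15
ee_pos: [0.5937, 0.0027, 0.1752]
tcp_rot: [-90.1, -0.1, -0.2]
wrist_force: [-4.0, -2.5, 7.5]
opening: 0.0199
time: 17.65
ee_pos: [0.5937, -0.0276, 0.1721]
tcp_rot: [-90.1, -0.1, -0.2]
wrist_force: [-5.9, -2.7, 8.3]
opening: 0.0157
time: 18.15
ee_pos: [0.5933, -0.0561, 0.161]
tcp_rot: [-90.0, 0.1, -0.2]
wrist_force: [-0.8, 1.0, 0.4]
opening: 0.0047
time: 18.65
ee_pos: [0.5932, -0.0823, 0.1464]
tcp_rot: [-90.0, 0.1, -0.2]
wrist_force: [0.2, 0.6, 0.4]
opening: 0.0045
```

The pinch slipped again while heading to yellow; the 3 s pause was completed first. I go above, find the knob, and push it over from the blue side with closed fingers.

```bash
python3 -m jog '[[0.95,0,0,1.5,0,0,0],[0.95,0,0,3,0,0,0],[0.95,0,0,4,0,0,0],[0.95,0,0.5,4,0,0,0],[0.95,0,0.5,4,0,0,0]]'
python3 - <<'E'
from h import *
im,d,W=wrist('pics/w9.png'); feats(im,W); o=bot.get_obs();print(o['time'],o['ee_pos'])
E
```

```text
time: 19.15
ee_pos: [0.5938, -0.068, 0.2476]
tcp_rot: [-90.0, -0.1, -0.1]
wrist_force: [0.9, 0.5, -0.7]
opening: 0.0041
redtop 17 [594.7 -58.9] [7.  9.2] 73.4 med [ 0.5941 -0.0576  0.249 ] lo [ 0.591 -0.063  0.248] hi [ 0.6   -0.057  0.25 ]
red 612 [ 598.5 -122. ] [129.6  32.9] 82.4 med [ 0.5952 -0.1538  0.0414] lo [ 0.579 -0.184  0.006] hi [ 0.61  -0.06   0.249]
housing 1955 [596.3  89.4] [24.  65.1] 89.9 med [0.5959 0.0891 0.1248] lo [0.565 0.078 0.123] hi [0.627 0.101 0.126]
bluefloor 1569 [595.4  49.3] [47.4 45.7] 0.1 med [0.5957 0.0503 0.0444] lo [0.575 0.03  0.043] hi [0.617 0.071 0.053]
cheektop 430 [594.9 -33.9] [58.1 50.7] 89.8 med [ 0.5872 -0.0371  0.1186] lo [ 0.57  -0.062  0.114] hi [ 0.619 -0.007  0.198]
knob 972 [595.7 -12.8] [21.8 21.6] 61.8 med [ 0.5957 -0.012   0.2019] lo [ 0.586 -0.022  0.197] hi [ 0.605 -0.003  0.205]
deck 8940 [595.7  -7.9] [190.7 105.1] 89.8 med [ 0.5965 -0.0044  0.0438] lo [ 0.546 -0.1    0.042] hi [0.646 0.071 0.046]
19.2 [ 0.59344789 -0.0683429   0.24654376]
```

```bash
python3 -m jog '[[1,0.04,1.5,0,0,0,0],[1,0.04,3,0,0,0,0],[1,0.04,3.85,0,0,0,0],[1,0.04,3.85,-1,0,0,0],[1,0.04,3.85,-2.4,0,0,0]]'
python3 -m jog '[[1,0,0,0,0,0,0],[1,0,-0.5,0,0,0,0],[1,0,-1,-0.05,0,0,0],[1,0,-1.5,-0.15,0,0,0],[1,0,-1.5,-0.15,0,0,0]]'
python3 -m jog '[[1,0,-0.4,-0.1,0,0,0],[1,0,-0.8,-0.25,0,0,0],[1,0,-0.8,-0.25,0,0,0]]'
python3 - <<'E'
from h import *
im,d,W=look('scene','pics/s10.png')
for q in bot.regions_of('scene','lever')[:1]:
    for lo in (.05,.08,.11,.14): 
        p=W[q['pixels']&(W[...,2]>lo)&(W[...,2]<lo+.03)]; print(lo,len(p),np.median(p,0).round(4) if len(p) else '')
E
```

```text
time: 19.7
ee_pos: [0.5948, 0.0281, 0.1868]
tcp_rot: [-90.0, -0.1, -0.0]
wrist_force: [0.8, 0.3, -1.2]
opening: -0.0
time: 20.2
ee_pos: [0.5949, -0.0125, 0.1844]
tcp_rot: [-90.0, -0.1, -0.3]
wrist_force: [-0.0, 0.4, 0.7]
opening: 0.0
time: 20.5
ee_pos: [0.5943, -0.0316, 0.1767]
tcp_rot: [-90.0, 0.0, -0.2]
wrist_force: [0.3, 0.7, 0.3]
opening: -0.0
0.05 386 [0.5786 0.0338 0.0598]
0.08 319 [ 0.5697 -0.0226  0.0953]
0.11 296 [0.5853 0.0736 0.1226]
0.14 23 [ 0.5896 -0.0434  0.1571]
```

```bash
python3 -m jog '[[1,0,-0.3,-0.15,0,0,0],[1,0,-0.6,-0.3,0,0,0],[1,0,-0.85,-0.45,0,0,0],[1,0,-0.85,-0.45,0,0,0]]'
python3 -m jog '[[1,0,-0.1,-0.1,0,0,0],[1,0,-0.2,-0.15,0,0,0],[1,0,-0.2,-0.15,0,0,0]]'
python3 - <<'E'
from h import *
im,d,W=wrist('pics/w11.png'); feats(im,W); o=bot.get_obs();print(o['time'],o['ee_pos'],o['wrist_force'])
E
```

```text
time: 21.0
ee_pos: [0.5942, -0.0524, 0.1652]
tcp_rot: [-90.0, 0.1, -0.2]
wrist_force: [0.5, 0.1, -0.7]
opening: 0.0003
time: 21.3
ee_pos: [0.5945, -0.0567, 0.162]
tcp_rot: [-90.0, 0.0, -0.1]
wrist_force: [-0.3, -0.1, -0.1]
opening: 0.0001
red 47 [ 597.  -126.6] [121.8   7.6] 89.5 med [ 0.5965 -0.1835  0.0837] lo [ 0.593 -0.187  0.083] hi [ 0.6   -0.066  0.208]
housing 1863 [596.1  82.9] [11.6 65.9] 89.7 med [0.5955 0.0825 0.1247] lo [0.564 0.078 0.123] hi [0.627 0.088 0.126]
bluefloor 2711 [595.2  49.1] [48.4 45.3] 0.1 med [0.5963 0.0498 0.0445] lo [0.575 0.03  0.043] hi [0.617 0.07  0.053]
cheektop 984 [595.7 -40.9] [45.  52.7] 89.9 med [ 0.5746 -0.042   0.1183] lo [ 0.57  -0.062  0.114] hi [ 0.621 -0.019  0.12 ]
knob 2707 [600.8 -50.4] [51.1 51.5] 36.5 med [ 0.5966 -0.0488  0.2037] lo [ 0.573 -0.064  0.17 ] hi [ 0.621 -0.043  0.21 ]
deck 13582 [595.9  -9.2] [186.3 104.5] 90.0 med [0.5987 0.003  0.0438] lo [ 0.546 -0.098  0.042] hi [0.646 0.071 0.046]
21.35 [ 0.59445331 -0.05666185  0.16212796] [ 0.10379207  0.2020016  -1.01343622]
```

```bash
python3 -m jog '[[1,0,-0.1,0,0,0,0],[1,0,-0.2,0,0,0,0],[1,0,-0.2,0,0,0,0]]'
python3 -m jog '[[1,0,-0.1,0,0,0,0],[1,0,-0.2,0,0,0,0],[1,0,-0.2,0,0,0,0]]'
python3 -c "
from h import *
im,d,W=look('scene','pics/s12.png')
im2,d,W=look('side','pics/sd12.png')
cv2.imwrite('pics/s12c.png',np.hstack([cv2.resize(im[140:240,280:400,::-1],(480,400),interpolation=2),cv2.resize(im2[160:260,250:330,::-1],(320,400),interpolation=2)]))"
```

```text
time: 21.65
ee_pos: [0.5944, -0.059, 0.1621]
tcp_rot: [-89.7, 0.0, -0.0]
wrist_force: [-0.1, 14.6, -1.2]
opening: -0.0001
time: 21.95
ee_pos: [0.5944, -0.0596, 0.162]
tcp_rot: [-89.2, 0.0, 0.2]
wrist_force: [-0.1, 38.3, 0.1]
opening: -0.0001
```

View pics/s12c.png

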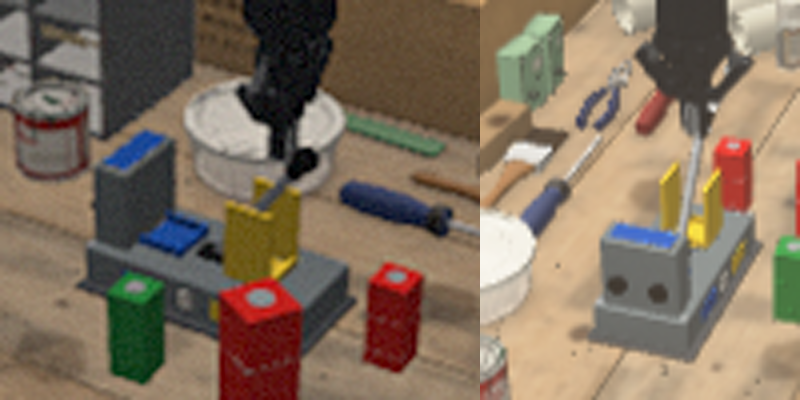

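The lever is against the yellow stop: the knob is at crop (303,160), the TCP is where 0.6 rad predicts, and the stop pushes back with 38 N. I retract and go back to the block at (395,315).

```bash
python3 -m jog '[[1,0,0.3,0,0,0,0],[1,0,0.8,0.3,0,0,0],[1,0,0.8,1.8,0,0,0],[1,0,0.8,3.3,0,0,0],[0.5,0,0.8,3.6,0,0,0]]'
python3 -m jog '[[0.2,0,-1.6,0,0,0,0],[0.2,0,-3.2,0,0,0,0],[0.2,0,-4.6,0,0,0,0],[0.2,0,-5.2,0,0,0,0],[0.2,0,-5.2,0,0,0,0]]'
python3 - <<'E'
from h import *
im,d,W=wrist('pics/w13.png'); feats(im,W); o=bot.get_obs();print(o['time'],o['ee_pos'],o['tcp_rot'])
m=(im[...,0]>110)&(im[...,1]<60)&(abs(W[...,0]-.595)<.04)&(abs(W[...,1]+.17)<.04)&(W[...,2]>.079)
p=W[m];r=cv2.minAreaRect(p[:,:2].astype(np.float32)*1000);print(len(p),r,p[:,2].max(),np.median(p[:,2]))
for q in bot.regions_of('wrist','knob')[:2]:
    p=W[q['pixels']];print('knob',q['conf'],np.nanmedian(p,0).round(3))
E
```

```text
time: 22.55
ee_pos: [0.5954, -0.0465, 0.2577]
tcp_rot: [-90.1, -0.4, -0.1]
wrist_force: [0.6, 0.3, -0.1]
opening: 0.013
time: 23.05
ee_pos: [0.5943, -0.1783, 0.252]
tcp_rot: [-90.0, 0.0, -0.3]
wrist_force: [-0.4, 1.1, -0.1]
opening: 0.0686
red 1120 [ 594.4 -170.3] [33.9 35.2] 0.1 med [ 0.5938 -0.1611  0.0833] lo [ 0.578 -0.187  0.02 ] hi [ 0.61  -0.153  0.085]
cheektop 348 [595.7 -48. ] [56.  52.3] 89.9 med [ 0.5748 -0.0424  0.1184] lo [ 0.57  -0.073  0.114] hi [ 0.619 -0.022  0.169]
knob 857 [594.5 -78.4] [22.  27.2] 25.3 med [ 0.5958 -0.0803  0.1764] lo [ 0.586 -0.091  0.158] hi [ 0.606 -0.066  0.18 ]
deck 6436 [595.9 -38.1] [131.3 104.7] 89.9 med [ 0.5979 -0.0402  0.044 ] lo [ 0.546 -0.102  0.041] hi [0.646 0.024 0.046]
23.1 [ 0.59441911 -0.1769039   0.2521211 ] [-8.99917030e+01  1.95473746e-02 -2.27950462e-01]
819 ((594.3441162109375, -170.78018188476562), (33.72336196899414, 34.33295822143555), 0.3296429514884949) 0.08593161476788858 0.08365684536222695
knob 0.61 [ 0.596 -0.072  0.173]
```

```bash
python3 -m jog '[[0.2,0,0.24,-1.5,0,0,0.05],[0.2,0,0.24,-3.3,0,0,0.05],[0.2,0,0.24,-5,0,0,0.05],[0.2,0,0.24,-6.6,0,0,0.05],[0.2,0,0.24,-7.6,0,0,0.05]]'
python3 -m jog '[[0.2,0,0,-0.5,0,0,0],[0.2,0,0,-0.92,0,0,0],[0.2,0,0,-0.92,0,0,0]]'
python3 -m jog '[[0.8,0,0,0,0,0,0],[0.8,0,0,0,0,0,0],[0.8,0,0,0,0,0,0],[0.8,0,0,0,0,0,0],[0.8,0,0,0,0,0,0]]' 50
python3 -m jog '[[0.8,0,0,0,0,0,0],[0.8,0,0,0.3,0,0,0],[0.8,0,0,1,0,0,0],[0.8,0,0,1,0,0,0]]'
```

```text
time: 23.65
ee_pos: [0.5933, -0.1683, 0.0591]
tcp_rot: [-89.9, 0.2, 0.2]
wrist_force: [-0.2, -0.1, -0.0]
opening: 0.0685
time: 23.95
ee_pos: [0.5945, -0.1698, 0.039]
tcp_rot: [-90.0, 0.0, 0.2]
wrist_force: [-0.5, 0.1, -0.1]
opening: 0.0683
time: 24.45
ee_pos: [0.5951, -0.1707, 0.0406]
tcp_rot: [-90.0, -0.1, 0.1]
wrist_force: [-0.9, 1.4, 7.1]
opening: 0.0353
time: 24.85
ee_pos: [0.5956, -0.1709, 0.0667]
tcp_rot: [-90.1, -0.2, 0.1]
wrist_force: [1.0, -0.1, -1.7]
opening: 0.0356
```

```bash
python3 -m jog '[[0.8,0,0,1.5,0,0,0],[0.8,0,0,3.2,0,0,0],[0.8,0,0,5,0,0,0],[0.8,0,0,6.8,0,0,0],[0.8,0,0,7.8,0,0,0]]'
python3 -m jog '[[0.8,0,1,0,0,0,0],[0.8,0,2.5,0,0,0,0],[0.8,0,4.2,0,0,0,0],[0.8,0,5.9,0,0,0,0],[0.8,0,7.4,0,0,0,0]]'
python3 -m jog '[[0.8,0,0.9,0,0,0,0],[0.8,0,1.42,0,0,0,0],[0.8,0,1.42,-1.5,0,0,0],[0.8,0,1.42,-3,0,0,0],[0.8,0,1.42,-4.2,0,0,0]]'
python3 -m jog '[[0.8,0,0,0,0,0,0],[0.8,0,0,0,0,0,0]]'
python3 - <<'E'
from h import *
im,d,W=wrist('pics/w14.png'); feats(im,W); o=bot.get_obs();print(o['time'],o['ee_pos'],o['tcp_rot'],o['wrist_force'])
m=(im[...,0]>110)&(im[...,1]<60)&(abs(W[...,0]-.595)<.04)&(abs(W[...,1]-.05)<.04)
p=W[m];print(len(p),p.min(0),p.max(0))
E
```

```text
time: 25.35
ee_pos: [0.5949, -0.1707, 0.2629]
tcp_rot: [-90.1, -0.2, 0.1]
wrist_force: [0.3, -0.4, -3.2]
opening: 0.0351
time: 25.85
ee_pos: [0.5943, 0.0163, 0.2587]
tcp_rot: [-90.0, 0.0, 0.1]
wrist_force: [1.0, -0.5, -2.4]
opening: 0.0356
time: 26.35
ee_pos: [0.5941, 0.0495, 0.1518]
tcp_rot: [-90.0, 0.1, 0.1]
wrist_force: [-0.7, -0.0, -1.7]
opening: 0.0356
time: 26.55
ee_pos: [0.5945, 0.0495, 0.1548]
tcp_rot: [-90.0, 0.0, 0.1]
wrist_force: [-0.1, -0.3, -0.1]
opening: 0.0355
redtop 9561 [582.2  48.9] [67.1 36.9] 0.3 med [0.5967 0.0656 0.1955] lo [0.58  0.033 0.125] hi [0.613 0.067 0.199]
red 9670 [582.2  48.9] [67.1 36.9] 0.3 med [0.5967 0.0657 0.1951] lo [0.58  0.033 0.123] hi [0.613 0.067 0.199]
housing 4514 [596.   89.5] [23.8 65.7] 89.9 med [0.5961 0.09   0.1246] lo [0.565 0.078 0.123] hi [0.627 0.101 0.126]
bluefloor 199 [595.1  44.2] [ 5.9 45.1] 88.9 med [0.596  0.0432 0.0443] lo [0.575 0.042 0.043] hi [0.616 0.045 0.047]
knob 4631 [596.4  51. ] [102.6  26.7] 0.0 med [0.614  0.0587 0.2054] lo [0.549 0.042 0.168] hi [0.644 0.064 0.21 ]
deck 2759 [595.7   5.5] [104.6 213.8] 0.2 med [0.5927 0.0307 0.0436] lo [ 0.545 -0.005  0.041] hi [0.647 0.111 0.046]
26.6 [0.5950731  0.04963958 0.15602776] [-8.99952372e+01 -9.93183344e-02  8.66258064e-02] [-0.10895187 -0.10249978 -1.95221472]
9712 [0.55577602 0.03047906 0.04310954] [0.61685325 0.06750428 0.24902396]
```

```bash
python3 -m jog '[[0.8,0,0,-0.7,0,0,0],[0.8,0,0,-1.4,0,0,0],[0.8,0,0,-2,0,0,0],[0.8,0,0,-2.3,0,0,0],[0.8,0,0,-2.3,0,0,0]]'
python3 -m jog '[[0.8,0,0,-0.15,0,0,0],[0.8,0,0,-0.3,0,0,0],[0.8,0,0,-0.4,0,0,0],[0.8,0,0,-0.4,0,0,0]]'
python3 -m jog '[[0.8,0,0,-0.1,0,0,0],[0.8,0,0,-0.1,0,0,0]]'
```

```text
time: 27.1
ee_pos: [0.5944, 0.0499, 0.0965]
tcp_rot: [-90.0, 0.0, 0.1]
wrist_force: [-0.6, 0.6, -2.0]
opening: 0.0352
time: 27.5
ee_pos: [0.5944, 0.05, 0.0865]
tcp_rot: [-90.0, 0.0, 0.1]
wrist_force: [-0.7, -0.1, -2.2]
opening: 0.0354
time: 27.7
ee_pos: [0.5947, 0.0501, 0.0856]
tcp_rot: [-90.0, -0.1, 0.1]
wrist_force: [-3.1, -0.2, 5.6]
opening: 0.0355
```

The block touched down with its underside at about 0.045, the bay floor height (a lip would be 0.055). I release and retreat.

```bash
python3 -m jog '[[0.5,0,0,0,0,0,0],[0.4,0,0,0,0,0,0],[0.25,0,0,0,0,0,0],[0.25,0,0,0,0,0,0],[0.25,0,0,0,0,0,0]]'
python3 -m jog '[[0.25,0,0,0.6,0,0,0],[0.25,0,0,2,0,0,0],[0.25,0,0,4,0,0,0],[0.25,0,0,6,0,0,0],[0.25,0,-0.5,6.8,0,0,0]]'
python3 -m jog '[[0.25,-1,-1,0,0,0,0],[0.25,-2,-2,0,0,0,0],[0.25,-2,-3,0,0,0,0],[0.25,-2,-3,0,0,0,0],[0.25,-2,-3,0,0,0,0]]'
python3 - <<'E'
from h import *
im,d,W=wrist('pics/w15.png'); feats(im,W)
m=(im[...,0]>110)&(im[...,1]<60)&(abs(W[...,0]-.595)<.04)&(abs(W[...,1]-.05)<.04)&(W[...,2]>.115)
p=W[m];print(len(p),cv2.minAreaRect(p[:,:2].astype(np.float32)*1000),np.percentile(p[:,2],[2,50,98]))
a,_,_=look('scene');b,_,_=look('side')
print(bot.get_obs()['time'],bot.get_obs()['wrist_force'])
f=lambda i,w:cv2.resize(i[:,:,::-1],(w,300),interpolation=2)
cv2.imwrite('pics/end.png',np.vstack([np.hstack([f(a[140:240,270:400],390),f(b[160:260,240:370],390)]),np.hstack([f(im,480),np.zeros((300,300,3),np.uint8)])]))
E
```

```text
time: 28.2
ee_pos: [0.5945, 0.05, 0.0842]
tcp_rot: [-90.0, 0.0, 0.1]
wrist_force: [-0.2, 0.6, -0.2]
opening: 0.0641
time: 28.7
ee_pos: [0.5951, 0.0383, 0.2609]
tcp_rot: [-90.0, -0.4, 0.2]
wrist_force: [0.3, 0.4, -0.6]
opening: 0.0642
time: 29.2
ee_pos: [0.5445, -0.0378, 0.2553]
tcp_rot: [-90.0, -0.1, 0.0]
wrist_force: [0.3, -0.2, 0.3]
opening: 0.0638
redtop 1064 [596.   49.9] [35.4 35.4] 89.4 med [0.5902 0.0481 0.1288] lo [0.579 0.033 0.125] hi [0.613 0.067 0.13 ]
red 1282 [602.   51.6] [38.7 47.7] 89.8 med [0.5872 0.0485 0.1286] lo [0.578 0.033 0.07 ] hi [0.612 0.067 0.13 ]
housing 1879 [595.8  89.6] [65.3 23.5] 0.1 med [0.5948 0.0895 0.1248] lo [0.564 0.078 0.123] hi [0.627 0.101 0.126]
bluefloor 159 [589.2  49.3] [33.6 45.5] 0.4 med [0.5774 0.0507 0.0448] lo [0.572 0.029 0.043] hi [0.584 0.071 0.053]
cheektop 408 [594.6 -40.4] [43.  52.9] 89.2 med [ 0.5743 -0.0389  0.1182] lo [ 0.568 -0.061  0.114] hi [ 0.62  -0.019  0.12 ]
knob 627 [593.9 -75.6] [24.6 17.5] 61.3 med [ 0.5927 -0.0721  0.1726] lo [ 0.585 -0.086  0.156] hi [ 0.602 -0.064  0.18 ]
deck 7164 [596.5   4.6] [212.4 103.1] 90.0 med [ 0.5714 -0.0011  0.0438] lo [ 0.545 -0.098  0.042] hi [0.646 0.092 0.046]
1110 ((596.0565795898438, 49.64588165283203), (35.7828369140625, 35.521121978759766), 0.2770608365535736) [0.11888329 0.12872853 0.13032871]
29.35 [-0.29398105 -0.27831143 -0.7323219 ]
```

View pics/end.png

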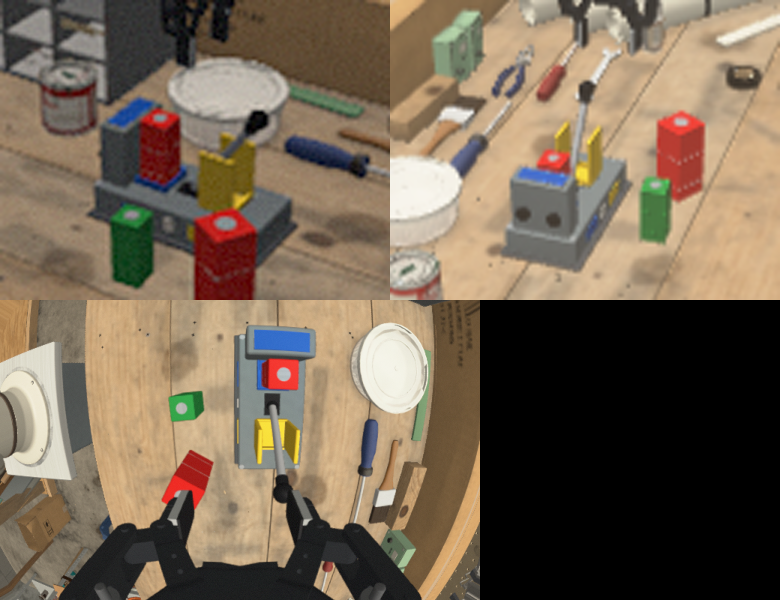

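```bash
python3 -c "
from h import *
bot.job_done();print(bot.get_obs()['time'])"
```

```text
the job is handed in; nothing more can be done
the job is handed in; nothing more can be done
```

The changeover is done and handed in, at about 29.4 s of the 72 s allowed. The block stood on the bench, and the lever rested at upright centre off for about 3 s before going over to yellow. The block now stands in the blue bay.

**What went wrong on the way**
- **First pinch (40 N):** the knob slipped out while heading for the centre and the lever stopped near -0.2 rad. I gripped it again at 90 N and brought it upright. Measured from the scene camera, the rod was vertical to within about 1 mm over its height.
- **Second pinch:** the knob slipped out again at about +0.1 rad, after the pause was over. I pushed it the rest of the way with closed fingers until the stop pushed back with 38 N.

**Last checks**
- **Block:** its top is at z 0.129–0.130 and its centre at (0.596, 0.050), level and square. The bay centre was measured at about (0.596, 0.050), so it sits right down on the 45 mm floor.
- **Lever:** it leans to yellow. The wrist images give about 0.58 rad and the push position agrees with 0.6 rad, a difference within the measuring error.
- **Surroundings:** the robot was clear of everything, with no force on the wrist. The look-alike blocks had not moved in the last picture. I did not measure the bystanders again, but the arm never went near them.

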